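Clear the chocolate off-cuts from the marble into the rework pan

TASK

Clear the marble slab for the next batch: with your fingers, sweep all four chocolate off-cuts across it and over its edge into the empty steel rework pan standing against it. Only push them gently along the marble, do not pinch, squash or pick any of them up. Leave the two swirl-topped pralines, the steel bar and the price card where they stand.

Things in the scene. Friction and masses are not known exactly. Their poses are not given: they have to be found in the camera images.
- slab: white marble slab, 320 (own x) x 340 (own y) x 30 mm on rubber feet, heavy and immovable; its smooth flat top is 44 mm above the counter, with no rim; origin at the counter's level under its centre. Its own y = +170 mm and y = -170 mm edges have a container standing against them, one on each side
- pan: the rework pan: empty rectangular stainless-steel pan, 325 (own x) x 176 (own y) x 40 mm high, fixed, with a 10 mm flat flange (inside 299 x 150 mm, floor 3 mm thick); origin under its centre at the counter's level, same heading as the slab. It stands against one of the slab's two y edges (3 mm gap), either one; its rim is 4 mm lower than the slab's top
- display_tray: white display tray, 325 x 176 mm, 35 mm high, full of pralines that belong to it (heap up to 50 mm high), fixed, against the slab's other y edge; origin under its centre at the counter's level
- offcut1: loose off-cut of a layered chocolate slab, brick of 48 x 28 (own x, y) x 18 mm thick, light brown sides between dark top and bottom layers, 20 to 40 g, lying flat on the slab at any heading; origin at its centre (9 mm above the slab's top)
- offcut2: loose off-cut of a layered chocolate slab, brick of 42 x 30 (own x, y) x 18 mm thick, light brown sides between dark top and bottom layers, 20 to 40 g, lying flat on the slab at any heading; origin at its centre (9 mm above the slab's top)
- offcut3: loose off-cut of a layered chocolate slab, brick of 36 x 32 (own x, y) x 18 mm thick, light brown sides between dark top and bottom layers, 20 to 40 g, lying flat on the slab at any heading; origin at its centre (9 mm above the slab's top)
- offcut4: loose off-cut of a layered chocolate slab, brick of 46 x 26 (own x, y) x 18 mm thick, light brown sides between dark top and bottom layers, 20 to 40 g, lying flat on the slab at any heading; origin at its centre (9 mm above the slab's top)
- praline1: finished loose praline, milk-brown rounded block 30 x 30 x 22 mm high with a copper swirl on top, 22 g, standing on the slab towards its far (own +x) side; origin under its centre; to be left alone
- praline2: finished loose praline, milk-brown rounded block 30 x 30 x 22 mm high with a copper swirl on top, 22 g, standing on the slab towards its far (own +x) side; origin under its centre; to be left alone
- bar: loose polished steel caramel bar, 12 x 300 (own y) x 12 mm high, 340 g, lying on the slab along its near (own -x) side; origin under its centre; to be left alone
- sign: purple blank price card, 52 mm wide, in a loose small chrome cone stand, 79 mm high over all, standing inside the white display tray at its far (own +x) end; origin under its foot; to be left alone

How it is judged (in metres and radians):
At the end, for the whole second after the job is handed in: All four off-cuts lie at rest inside the steel pan: each centre within the pan's inside and less than 50 mm above the counter (they may lie on one another), none still resting on the slab (x of offcut1 in the frame of pan between -0.15 and 0.15 m and y of offcut1 in the frame of pan between -0.076 and 0.076 m and z of each of offcut1, offcut2, offcut3, offcut4 in the frame of pan below 0.05 m and contact force between each of offcut1, offcut2, offcut3, offcut4 and slab below 0.05 N and linear speed of each of offcut1, offcut2, offcut3, offcut4 below 0.02 m/s and x of offcut2 in the frame of pan between -0.15 and 0.15 m and y of offcut2 in the frame of pan between -0.076 and 0.076 m and x of offcut3 in the frame of pan between -0.15 and 0.15 m and y of offcut3 in the frame of pan between -0.076 and 0.076 m and x of offcut4 in the frame of pan between -0.15 and 0.15 m and y of offcut4 in the frame of pan between -0.076 and 0.076 m); the robot touches nothing.
It fails at once if an off-cut is picked up (its centre more than 27 mm above the slab's top; it is 9 mm when it lies flat) (height (world z) of any of offcut1, offcut2, offcut3, offcut4 above 0.071 m).
It fails at once if an off-cut is pinched or squashed (over 15 N between the fingers and it) (contact force between the fingers and offcut1 above 15 N or contact force between the fingers and offcut2 above 15 N or contact force between the fingers and offcut3 above 15 N or contact force between the fingers and offcut4 above 15 N).
It fails at once if a finished praline is shifted by more than 10 mm or tipped (distance of any of praline1, praline2 from where it was at the start of the episode above 0.01 m or angle between any of praline1, praline2's own z axis and vertical above 0.3 rad).
It fails at once if the steel bar or the price card is shifted by more than 12 mm or knocked over (distance of any of bar, sign from where it was at the start of the episode above 0.012 m or angle between sign's own z axis and vertical above 0.3 rad).
It also fails if it takes over 72 s, if anything falls off the work surface, if the arm or the gripper's body presses on something with over 40 N, if the wrist force passes 120 N, or if a joint passes its speed limit or range.

ROBOT

A 6-joint arm with a two-finger parallel gripper is mounted at the origin on the work surface. World frame = base frame: x ahead of the robot, y to its left, z up, the work surface at z = 0. Lengths are in mm, angles in rad, forces in N, time in s.
With the tool pointing down it reaches from about 275 to 775 mm from the base axis. Payload 14.6 kg.
Tool frame: the origin (TCP) lies at the very end of the fingers, on their centre line; the grasp point (between the pads) lies 19 mm behind it; z points along the fingers, y is the line along which they close (so a half turn about z gives the same grasp; the last joint's range is limited). The gripper opens to 85 mm and grips with 20 to 120 N. Pads are 22 mm wide; open, the fingers measure 114 mm over their backs; the gripper's body (76 mm by 85 mm) begins 54 mm behind the grasp point. The pads swing forward as they close: fully open they stand 13 mm farther back than shut.
Start: joints at [-1.286, 0.263, -0.048, 1.259, 0, 1.415], TCP at [223.518, -475.045, 231.278] pointing down, gripper open.
Joint ranges: [-2.65, 2.65], [-0.89, 1.7], [-1.18, 1.37], [-2.13, 2.11], [-1.35, 1.29], [-3.14, 3.14]. Speed limits (rad/s): [1.89, 1.89, 2.57, 2.79, 3.14, 3.14].

INTERFACE

Orientations are given as a rotation vector (axis times angle).
In Python, from workcell import manip gives the robot as it stands. The module is installed in compiled form; this text tells all that it offers.
- The arm moves only by the tool apply_moves, never from a script. Its arguments are lists of equal length, an entry for each row: "xyz": the shift along the tool's x, y, z in m, a list of three; "rotation": the turn, a rotation vector about the tool's x, y, z in rad, a list of three; "jaw": the closure, from -1 (fully open) to 1 (shut). In form: {"xyz": [[tx, ty, tz], ...], "rotation": [[rx, ry, rz], ...], "jaw": [jaw, ...]}. A call has 1 to 10 rows; each row shifts and turns the commanded pose from where the row before left it, along the tool's axes as they then stand; what a row does not reach is not made up. A row lasts 1/8 s, in which the tool goes at most 62.5 mm and 10.7 degrees, less where a joint would pass 70% of its speed; a pose out of reach is approached as far as the arm can. A call with a gripper value outside its range is refused whole. The fingers move at their own pace and stop on an object; "grip_force" is the grip in N (left out, the last holds). Time passes only in rows, so rows that do not move let the fingers close. It gives the time, the measured TCP pose, the force, the opening and the grip force at its end, in the units of the state.
- manip.get_state(): the state, without advancing time (a new reading comes with each control period).
- manip.snapshot(name): name is "scene" or "top" or "wrist"; returns the picture (384x512x3 uint8, red, green, blue); there is no depth.
- manip.get_calibration(name): a dict with "fx", "fy", "cx", "cy" (pixels), "distortion" ([k1, k2, p1, p2, k3] as OpenCV has them; the pictures are not rectified), "cam_to_world" (4x4, takes a point from camera to world coordinates). Camera axes: x right, y down, z forward; pixel columns grow to the right and rows downward; lengths in mm; the calibration is good to about 2 mm. A picture is of the moment at which its call begins: read the wrist's pose just before it. get_calibration takes no time and is no camera call; for the wrist camera it gives the pose at the moment of the call.
- manip.job_done(): hands the job in; it is judged then, once.
The state is a dict: "clock": time; "joint_positions": joint angles; "qd": joint speeds; "tau": joint torques, N m; "tool_pos": TCP position; "tool_rot": TCP orientation; "force": force on the tool from outside, world axes, zero at the start; "ft_torque": the same for the moment, N m; "grip_width": finger opening in mm; "gripper_force": force on a finger pad.
Only numpy, scipy, OpenCV 4.12 (cv2) and the standard library are available. Lean on these libraries where they do the work, as an engineer would, in place of code of your own. Each camera call takes 0.05 s, during which the arm holds its last target. There are 200 camera calls.

## Working session

There is one attempt and no reset: what is moved stays moved. The work goes in short steps, Python scripts to look and compute and a tool call to move; the robot and the scene stay as the last step left them, time stands still between calls to the robot, and variables do not carry over. Pictures are saved under pics/ and viewed, at most 13 in all, crops included, and the job is handed in when it is done.

Besides the shell and the picture viewer there is one more tool, called after "Emit:" as name(argument=value, ...) on one line, values as JSON. apply_moves: Moves the arm, as the interface text tells. Its arguments: {"type":"object","properties":{"xyz":{"type":"array"},"rotation":{"type":"array"},"jaw":{"type":"array"},"grip_force":{"type":"number"}},"required":["xyz","rotation","jaw"]}

```bash
mkdir -p pics; cat > h.py <<'E'
import numpy as np, cv2
from workcell import manip
def ray(cal,uv,z):
    K=np.array([[cal['fx'],0,cal['cx']],[0,cal['fy'],cal['cy']],[0,0,1.]])
    p=cv2.undistortPoints(np.array(uv,float).reshape(-1,1,2),K,np.array(cal['distortion'],float)).reshape(-1,2)
    T=np.array(cal['cam_to_world']); d=np.c_[p,np.ones(len(p))]@T[:3,:3].T; o=T[:3,3]
    return o+d*((z-o[2])/d[:,2])[:,None]
def snap(n,f):
    im=manip.snapshot(n); cv2.imwrite(f'pics/{f}.png',cv2.cvtColor(im,cv2.COLOR_RGB2BGR)); return im
E
python3 - <<'E'
from h import *
snap('top','t0');snap('scene','s0')
s=manip.get_state();print(s['clock'],s['tool_pos'],s['tool_rot'],s['grip_width'])
a=cv2.imread('pics/t0.png');cv2.imwrite('pics/t0b.png',cv2.resize(a,(768,576)))
print(np.array(manip.get_calibration('top')['cam_to_world']).round(2))
E
```

```text
0.1 [ 223.44414135 -474.80179039  230.89051843] [-3.06504210e+00 -6.85097812e-01  1.29421423e-04] 85.27833369320807
[[-0.0000e+00 -1.0000e+00  4.0000e-02  5.4699e+02]
 [-1.0000e+00  0.0000e+00  0.0000e+00  4.5300e+00]
 [-0.0000e+00 -4.0000e-02 -1.0000e+00  8.8975e+02]
 [ 0.0000e+00  0.0000e+00  0.0000e+00  1.0000e+00]]
```

View pics/t0b.png

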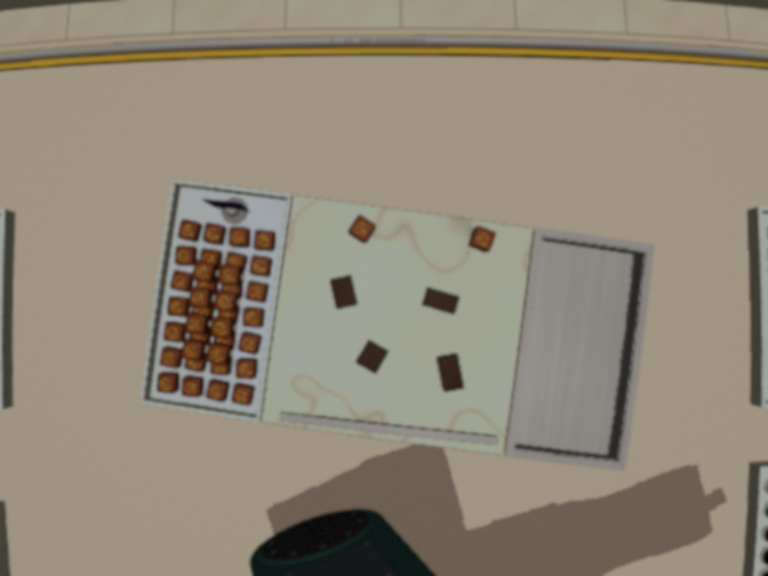

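View pics/s0.png

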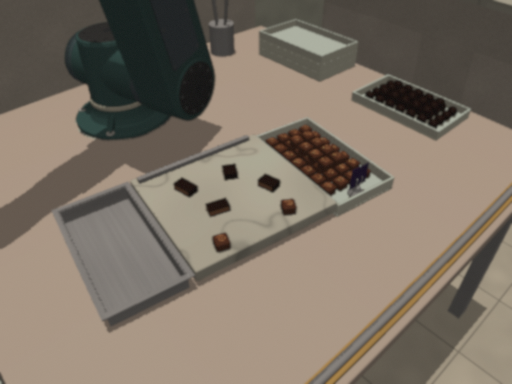

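Top view (768 px wide): the steel pan is on the right (world -y) side of the slab. Off-cuts are at about (343,292), (440,300), (372,356) and (450,372). Pralines are at (362,229) and (482,239), the bar runs (280,415)–(497,440), and the tray and card are on the left. Next I'll measure these positions.

```bash
python3 - <<'E'
from h import *
im=cv2.imread('pics/t0.png');cal=manip.get_calibration('top')
sc=2/3
c=ray(cal,np.array([(291,195),(535,229),(505,455),(262,420)])*sc,44);print('slab',c[:,:2].round())
o=c.mean(0)[:2]; e=(c[0]+c[1]-c[2]-c[3])[:2]; e/=np.linalg.norm(e); ey=(c[0]+c[3]-c[1]-c[2])[:2];ey/=np.linalg.norm(ey)
print('ctr',o,'heading x',np.degrees(np.arctan2(e[1],e[0])),np.degrees(np.arctan2(-ey[0],ey[1])))
ys=np.array([-e[1],e[0]])
poly=np.zeros(im.shape[:2],np.uint8);cv2.fillConvexPoly(poly,np.int32(np.array([(296,200),(528,233),(500,430),(270,400)])*sc),255)
g=im.max(2);m=((g<130)&(poly>0)).astype(np.uint8)
for k in cv2.findContours(m,0,2)[0]:
    if cv2.contourArea(k)<40: continue
    z=62
    P=ray(cal,k.reshape(-1,2),z)[:,:2].astype(np.float32)
    r=cv2.minAreaRect(P);q=np.array(r[0])
    col=cv2.mean(im,cv2.drawContours(np.zeros_like(m),[k],-1,1,-1))[:3]
    d=q-o;print(q.round(),'slab',(d@e).round(),(d@ys).round(),np.round(r[1]),'ang-rel',round(r[2]-np.degrees(np.arctan2(e[1],e[0]))),np.round(col))
for n,p,z in [('bar',[(280,415),(497,440)],56),('pan',[(652,244),(625,468),(535,231),(507,455)],40)]:
    d=ray(cal,np.array(p)*sc,z)[:,:2]-o;print(n,np.c_[d@e,d@ys].round())
E
```

```text
slab [[ 711.  126.]
 [ 662. -215.]
 [ 348. -171.]
 [ 397.  166.]]
ctr [529.38906671 -23.24666237] heading x -7.628801976357171 -8.223810551261579
[466. -91.] slab -54.0 -76.0 [51. 30.] ang-rel 19 [43. 53. 65.]
[488.  14.] slab -46.0 32.0 [33. 37.] ang-rel 68 [47. 57. 68.]
[563. -79.] slab 40.0 -51.0 [48. 27.] ang-rel 81 [48. 59. 70.]
[575.  52.] slab 35.0 81.0 [43. 31.] ang-rel 20 [47. 57. 68.]
[ 647. -135.] slab 131.0 -95.0 [34. 32.] ang-rel 76 [ 49.  73. 102.]
[660.  27.] slab 123.0 67.0 [32. 31.] ang-rel 64 [ 51.  75. 104.]
bar [[-143.  145.]
 [-139. -154.]]
pan [[ 160. -346.]
 [-161. -347.]
 [ 155. -174.]
 [-161. -174.]]
```

Emit:
apply_moves(xyz=[[0,0,0],[0,0,0],[0,0,0],[0,0,0],[0,0,0],[0,0,0],[0,0,0]], rotation=[[0,0,-0.165],[0,0,-0.165],[0,0,-0.165],[0,0,-0.165],[0,0,-0.165],[0,0,-0.165],[0,0,0]], jaw=[0.8,0.8,0.8,0.8,0.8,0.8,0.8])

```text
clock: 0.98
tool_pos: [223.5, -474.9, 231.0]
tool_rot: [-2.373, -2.058, -0.0]
force: [0.9, 0.6, 0.6]
grip_width: 8.3
gripper_force: 0.0
```

```bash
cat >> h.py <<'E'
from scipy.spatial.transform import Rotation as R
o=np.array([529.4,-23.2]);a=np.radians(-8);e=np.array([np.cos(a),np.sin(a)]);ys=np.array([-e[1],e[0]])
def go(sx,sy,z):
    s=manip.get_state();r=R.from_rotvec(s['tool_rot']);w=np.r_[o+sx*e+sy*ys,z]
    p=np.array(s['tool_pos']);d=p[:2]-o
    rot=R.from_matrix(np.c_[np.r_[ys,0],np.r_[e,0],[0,0,-1]])
    print('t',s['clock'],'slab pos',(d@e).round(1),(d@ys).round(1),p[2].round(1),'width',round(s['grip_width'],1),'F',np.round(s['force'],1))
    print('tool delta mm',r.inv().apply(w-p).round(1),'rot',(r.inv()*rot).as_rotvec().round(4),'j',np.round(s['joint_positions'],2))
E
python3 -c "
from h import *
go(-54,-29,231)"
```

```text
t 0.975 slab pos -240.1 -489.9 231.0 width 8.3 F [0.9 0.6 0.6]
tool delta mm [4.613e+02 1.850e+02 2.000e-01] rot [-0.0002 -0.0005 -0.0024] j [-1.29  0.26 -0.05  1.26  0.    0.43]
```

Emit:
apply_moves(xyz=[[0.046,0.0185,0],[0.046,0.0185,0],[0.046,0.0185,0],[0.046,0.0185,0],[0.046,0.0185,0],[0.046,0.0185,0],[0.046,0.0185,0],[0.046,0.0185,0],[0.046,0.0185,0],[0.046,0.0185,0]], rotation=[[0,0,0],[0,0,0],[0,0,0],[0,0,0],[0,0,0],[0,0,0],[0,0,0],[0,0,0],[0,0,0],[0,0,0]], jaw=[0.8,0.8,0.8,0.8,0.8,0.8,0.8,0.8,0.8,0.8])

```text
clock: 2.22
tool_pos: [471.9, -44.0, 231.3]
tool_rot: [2.377, 2.054, 0.0]
force: [0.5, -1.9, 0.1]
grip_width: 8.3
gripper_force: 0.0
```

Emit:
apply_moves(xyz=[[0,0,0.03],[0,0,0.03],[0,0,0.02]], rotation=[[0,0,0],[0,0,0],[0,0,0]], jaw=[0.8,0.8,0.8])

```text
clock: 2.6
tool_pos: [470.9, -45.3, 150.0]
tool_rot: [-2.376, -2.054, 0.001]
force: [0.1, -0.5, 0.7]
grip_width: 8.4
gripper_force: 0.0
```

```bash
python3 -c "
from h import *
go(-54,-29,51)
im=snap('wrist','w1');c=manip.get_calibration('wrist');print(np.round(c['cam_to_world'],2))
snap('top','t1')
a=np.hstack([cv2.imread('pics/w1.png'),cv2.imread('pics/t1.png')]);cv2.imwrite('pics/c1.png',cv2.resize(a,(800,300)))
"
```

```text
t 2.6 slab pos -54.9 -30.0 150.0 width 8.4 F [ 0.1 -0.5  0.7]
tool delta mm [ 1.  1. 99.] rot [-0.0013 -0.0001 -0.0056] j [-0.27  0.22 -0.34  1.01 -0.    1.45]
[[ 9.9000e-01 -1.4000e-01 -5.0000e-02  4.8142e+02]
 [-1.4000e-01 -9.4000e-01 -3.1000e-01  3.4600e+01]
 [-0.0000e+00  3.2000e-01 -9.5000e-01  2.8957e+02]
 [ 0.0000e+00  0.0000e+00  0.0000e+00  1.0000e+00]]
```

View pics/c1.png

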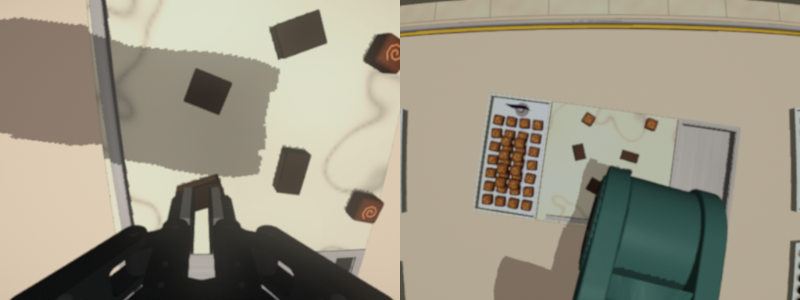

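The wrist view (left) shows offcut B at (208,91), D at (298,34), C at (292,170), and A at (205,182), mostly hidden behind the fingers. This agrees with the top view, so I'll descend behind A.

Emit:
apply_moves(xyz=[[0.001,0.001,0.03],[0,0,0.03],[0,0,0.025],[0,0,0.013],[0,0,0]], rotation=[[0,0,0],[0,0,0],[0,0,0],[0,0,0],[0,0,0]], jaw=[0.8,0.8,0.8,0.8,0.8])

```text
clock: 3.32
tool_pos: [472.5, -44.8, 53.4]
tool_rot: [-2.373, -2.058, 0.0]
force: [-0.2, -0.4, 0.1]
grip_width: 8.6
gripper_force: 0.0
```

Emit:
apply_moves(xyz=[[-0.008,0,0],[-0.008,0,0],[-0.008,0,0],[-0.008,0,0],[-0.008,0,0],[-0.008,0,0],[-0.008,0,0],[-0.008,0,0],[-0.008,0,0],[-0.008,0,0]], rotation=[[0,0,0],[0,0,0],[0,0,0],[0,0,0],[0,0,0],[0,0,0],[0,0,0],[0,0,0],[0,0,0],[0,0,0]], jaw=[0.8,0.8,0.8,0.8,0.8,0.8,0.8,0.8,0.8,0.8])

```text
clock: 4.58
tool_pos: [461.1, -124.5, 53.3]
tool_rot: [2.372, 2.059, -0.0]
force: [0.5, 0.2, 0.2]
grip_width: 8.3
gripper_force: 0.1
```

```bash
python3 -c "
from h import *
go(-54,-190,51)
snap('wrist','w2');snap('scene','s2')
a=np.hstack([cv2.imread('pics/w2.png'),cv2.imread('pics/s2.png')]);cv2.imwrite('pics/c2.png',cv2.resize(a,(800,300)))
"
```

```text
t 4.575 slab pos -53.5 -109.8 53.3 width 8.3 F [0.5 0.2 0.2]
tool delta mm [-80.2  -0.4   2.3] rot [-0.      0.     -0.0014] j [-0.43  0.32 -0.5   0.76 -0.    1.28]
```

View pics/c2.png

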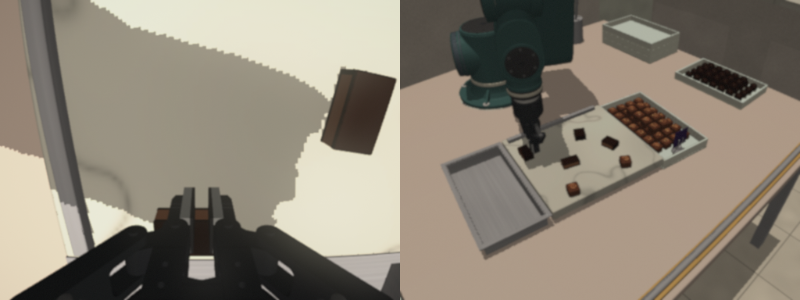

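A sits squarely ahead of the fingers: wrist view around (195,215), scene view (527,152), near the pan edge. I'll keep pushing.

Emit:
apply_moves(xyz=[[-0.008,0,0],[-0.008,0,0],[-0.008,0,0],[-0.008,0,0],[-0.008,0,0],[-0.008,0,0],[-0.008,0,0],[-0.008,0,0],[-0.008,0,0],[-0.008,0,0]], rotation=[[0,0,0],[0,0,0],[0,0,0],[0,0,0],[0,0,0],[0,0,0],[0,0,0],[0,0,0],[0,0,0],[0,0,0]], jaw=[0.8,0.8,0.8,0.8,0.8,0.8,0.8,0.8,0.8,0.8])

```text
clock: 5.92
tool_pos: [449.9, -203.7, 53.3]
tool_rot: [-2.372, -2.059, -0.0]
force: [-0.3, -0.5, -0.3]
grip_width: 8.4
gripper_force: 0.0
```

Emit:
apply_moves(xyz=[[-0.005,0,0],[0,0,0],[0,0,-0.025],[0,0,-0.025]], rotation=[[0,0,0],[0,0,0],[0,0,0],[0,0,0]], jaw=[0.8,0.8,0.8,0.8])

```text
clock: 6.42
tool_pos: [449.1, -207.8, 103.8]
tool_rot: [-2.372, -2.059, 0.0]
force: [0.2, -0.3, 0.3]
grip_width: 8.6
gripper_force: 0.0
```

```bash
python3 -c "
from h import *
go(40,0,106)
snap('wrist','w3');snap('scene','s3')
a=np.hstack([cv2.imread('pics/w3.png'),cv2.imread('pics/s3.png')]);cv2.imwrite('pics/c3.png',cv2.resize(a,(800,300)))
"
```

```text
t 6.425 slab pos -53.9 -194.0 103.8 width 8.6 F [ 0.2 -0.3  0.3]
tool delta mm [194.1  93.6  -2.2] rot [-0.0006 -0.0004 -0.0012] j [-0.6   0.29 -0.38  0.91  0.    1.11]
```

View pics/c3.png

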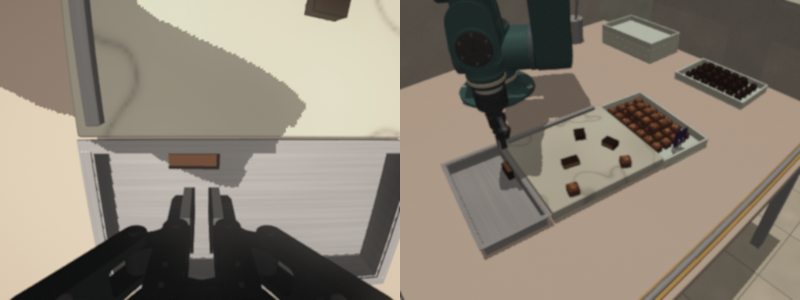

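A has dropped into the pan: wrist view (193,160), standing on edge against the wall. I'll push C at a slant, about 14° toward +x, so the off-cuts land apart.

Emit:
apply_moves(xyz=[[0.0384,0.0163,0],[0.0384,0.0163,0],[0.0384,0.0163,0],[0.0384,0.0163,0],[0.0384,0.0163,0],[0,0,0],[0,0,0],[0,0,0.025],[0,0,0.026],[0,0,0]], rotation=[[0,0,0],[0,0,0],[0,0,0],[0,0,0],[0,0,0],[0,0,-0.123],[0,0,-0.123],[0,0,0],[0,0,0],[0,0,0]], jaw=[0.8,0.8,0.8,0.8,0.8,0.8,0.8,0.8,0.8,0.8])

```text
clock: 7.78
tool_pos: [555.5, -29.0, 50.5]
tool_rot: [-2.099, -2.333, 0.003]
force: [0.2, 0.3, 0.7]
grip_width: 8.2
gripper_force: 0.0
```

Emit:
apply_moves(xyz=[[-0.008,0,0],[-0.008,0,0],[-0.008,0,0],[-0.008,0,0],[-0.008,0,0],[-0.008,0,0],[-0.008,0,0],[-0.008,0,0],[-0.008,0,0],[-0.008,0,0]], rotation=[[0,0,0],[0,0,0],[0,0,0],[0,0,0],[0,0,0],[0,0,0],[0,0,0],[0,0,0],[0,0,0],[0,0,0]], jaw=[0.8,0.8,0.8,0.8,0.8,0.8,0.8,0.8,0.8,0.8])

```text
clock: 9.02
tool_pos: [565.4, -109.6, 52.3]
tool_rot: [-2.102, -2.335, 0.0]
force: [-0.8, -0.1, 0.1]
grip_width: 8.4
gripper_force: 0.1
```

```bash
python3 -c "
from h import *
go(75,-190,51)
snap('wrist','w4');snap('scene','s4')
a=np.hstack([cv2.imread('pics/w4.png'),cv2.imread('pics/s4.png')]);cv2.imwrite('pics/c4.png',cv2.resize(a,(800,300)))
"
```

```text
t 9.025 slab pos 47.6 -80.5 52.3 width 8.4 F [-0.8 -0.1  0.1]
tool delta mm [-112.8    0.     1.3] rot [-0.     -0.      0.2446] j [-0.33  0.46 -0.26  0.86  0.    1.13]
```

View pics/c4.png

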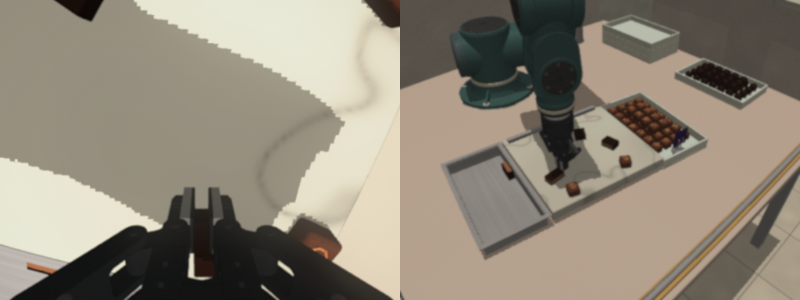

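C is straight ahead of the fingers: scene view (555,177). Praline1 is at wrist (315,240), clear to the side, so I'll continue the push.

Emit:
apply_moves(xyz=[[-0.008,0,0],[-0.008,0,0],[-0.008,0,0],[-0.008,0,0],[-0.008,0,0],[-0.008,0,0],[-0.008,0,0],[-0.008,0,0],[-0.008,0,0],[-0.008,0,0]], rotation=[[0,0,0],[0,0,0],[0,0,0],[0,0,0],[0,0,0],[0,0,0],[0,0,0],[0,0,0],[0,0,0],[0,0,0]], jaw=[0.8,0.8,0.8,0.8,0.8,0.8,0.8,0.8,0.8,0.8])

```text
clock: 10.38
tool_pos: [573.8, -189.1, 52.2]
tool_rot: [-2.102, -2.335, 0.0]
force: [0.3, 0.6, -0.8]
grip_width: 8.6
gripper_force: 0.0
```

Emit:
apply_moves(xyz=[[-0.008,0,0],[-0.008,0,0],[-0.008,0,0],[-0.008,0,0],[-0.005,0,0],[0,0,0],[0,0,-0.025],[0,0,-0.025]], rotation=[[0,0,0],[0,0,0],[0,0,0],[0,0,0],[0,0,0],[0,0,0],[0,0,0],[0,0,0]], jaw=[0.8,0.8,0.8,0.8,0.8,0.8,0.8,0.8])

```text
clock: 11.38
tool_pos: [577.4, -225.0, 102.8]
tool_rot: [-2.101, -2.335, 0.0]
force: [0.3, -1.1, 0.3]
grip_width: 7.8
gripper_force: 0.0
```

```bash
python3 -c "
from h import *
go(-58,80,103)
snap('wrist','w5');snap('scene','s5')
a=np.hstack([cv2.imread('pics/w5.png'),cv2.imread('pics/s5.png')]);cv2.imwrite('pics/c5.png',cv2.resize(a,(800,300)))
"
```

```text
t 11.375 slab pos 75.6 -193.2 102.8 width 7.8 F [ 0.3 -1.1  0.3]
tool delta mm [ 2.974e+02 -6.340e+01 -1.000e-01] rot [-0.0006 -0.0004  0.2449] j [-0.5   0.49 -0.05  1.03  0.    0.96]
```

View pics/c5.png

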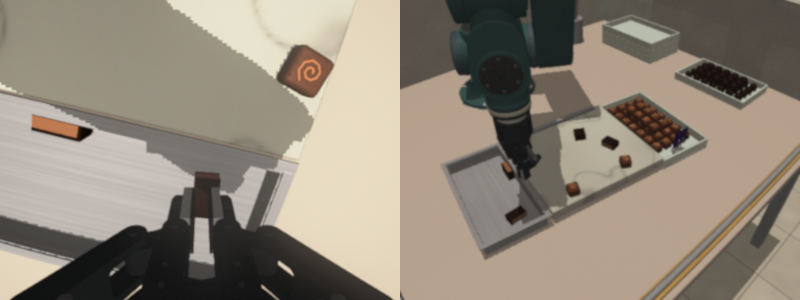

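C is lying in the pan: wrist view (207,180), scene view (516,215). Next is B, pushed at the same slant.

Emit:
apply_moves(xyz=[[0.0425,-0.009,0],[0.0425,-0.009,0],[0.0425,-0.009,0],[0.0425,-0.009,0],[0.0425,-0.009,0],[0.0425,-0.009,0],[0.0425,-0.0094,0],[0,0,0.025],[0,0,0.026],[0,0,0]], rotation=[[0,0,0],[0,0,0],[0,0,0],[0,0,0],[0,0,0],[0,0,0],[0,0,0],[0,0,0],[0,0,0],[0,0,0]], jaw=[0.8,0.8,0.8,0.8,0.8,0.8,0.8,0.8,0.8,0.8])

```text
clock: 12.72
tool_pos: [481.8, 64.1, 49.8]
tool_rot: [-2.1, -2.333, 0.003]
force: [-0.4, 0.5, 0.5]
grip_width: 8.6
gripper_force: 0.0
```

Emit:
apply_moves(xyz=[[-0.008,0,0],[-0.008,0,0],[-0.008,0,0],[-0.008,0,0],[-0.008,0,0],[-0.008,0,0],[-0.008,0,0],[-0.008,0,0],[-0.008,0,0],[-0.008,0,0]], rotation=[[0,0,0],[0,0,0],[0,0,0],[0,0,0],[0,0,0],[0,0,0],[0,0,0],[0,0,0],[0,0,0],[0,0,0]], jaw=[0.8,0.8,0.8,0.8,0.8,0.8,0.8,0.8,0.8,0.8])

```text
clock: 13.98
tool_pos: [491.8, -16.3, 51.3]
tool_rot: [2.102, 2.335, -0.0]
force: [0.4, 0.2, -0.1]
grip_width: 8.4
gripper_force: 0.1
```

Emit:
apply_moves(xyz=[[-0.008,0,0],[-0.008,0,0],[-0.008,0,0],[-0.008,0,0],[-0.008,0,0],[-0.008,0,0],[-0.008,0,0],[-0.008,0,0],[-0.008,0,0],[-0.008,0,0]], rotation=[[0,0,0],[0,0,0],[0,0,0],[0,0,0],[0,0,0],[0,0,0],[0,0,0],[0,0,0],[0,0,0],[0,0,0]], jaw=[0.8,0.8,0.8,0.8,0.8,0.8,0.8,0.8,0.8,0.8])

```text
clock: 15.22
tool_pos: [500.2, -95.8, 51.3]
tool_rot: [-2.102, -2.335, -0.0]
force: [-0.1, -0.3, -0.3]
grip_width: 8.5
gripper_force: 0.1
```

```bash
python3 -c "
from h import *
go(11,-192,51)
snap('wrist','w6');snap('scene','s6')
a=np.hstack([cv2.imread('pics/w6.png'),cv2.imread('pics/s6.png')]);cv2.imwrite('pics/c6.png',cv2.resize(a,(800,300)))
"
```

```text
t 15.225 slab pos -18.8 -76.0 51.3 width 8.5 F [-0.1 -0.3 -0.3]
tool delta mm [-119.8    0.9    0.3] rot [-0.     -0.      0.2446] j [-0.35  0.36 -0.43  0.78  0.    1.12]
```

View pics/c6.png

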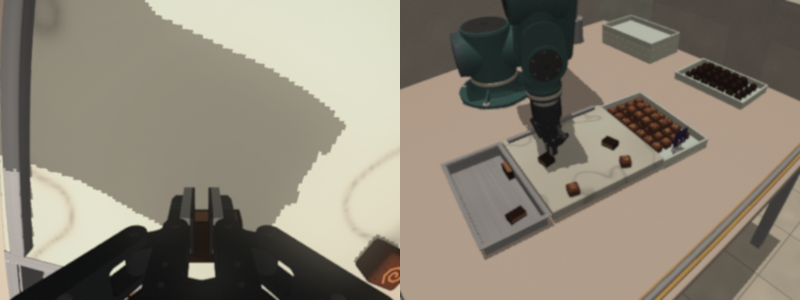

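B is ahead of the fingers: scene view (546,158). I'll finish its push, then turn back for D.

Emit:
apply_moves(xyz=[[-0.008,0,0],[-0.008,0,0],[-0.008,0,0],[-0.008,0,0],[-0.008,0,0],[-0.008,0,0],[-0.008,0,0],[-0.008,0,0],[-0.008,0,0],[-0.008,0,0]], rotation=[[0,0,0],[0,0,0],[0,0,0],[0,0,0],[0,0,0],[0,0,0],[0,0,0],[0,0,0],[0,0,0],[0,0,0]], jaw=[0.8,0.8,0.8,0.8,0.8,0.8,0.8,0.8,0.8,0.8])

```text
clock: 16.58
tool_pos: [508.6, -175.4, 51.3]
tool_rot: [2.102, 2.335, -0.0]
force: [0.1, -0.3, -1.1]
grip_width: 8.5
gripper_force: 0.0
```

Emit:
apply_moves(xyz=[[-0.008,0,0],[-0.008,0,0],[-0.008,0,0],[-0.008,0,0],[-0.008,0,0],[-0.003,0,0],[0,0,-0.025],[0,0,-0.025],[0,0,0],[0,0,0]], rotation=[[0,0,0],[0,0,0],[0,0,0],[0,0,0],[0,0,0],[0,0,0],[0,0,0],[0,0,0],[0,0,0.123],[0,0,0.122]], jaw=[0.8,0.8,0.8,0.8,0.8,0.8,0.8,0.8,0.8,0.8])

```text
clock: 17.82
tool_pos: [513.1, -217.6, 101.6]
tool_rot: [2.375, 2.056, 0.0]
force: [0.1, 0.9, 0.0]
grip_width: 8.5
gripper_force: 0.0
```

```bash
python3 -c "
from h import *
go(35,128,102)
snap('wrist','w7');snap('scene','s7')
a=np.hstack([cv2.imread('pics/w7.png'),cv2.imread('pics/s7.png')]);cv2.imwrite('pics/c7.png',cv2.resize(a,(800,300)))
"
```

```text
t 17.825 slab pos 10.9 -194.8 101.6 width 8.5 F [0.1 0.9 0. ]
tool delta mm [322.9  22.7  -0.4] rot [ 0.0005  0.0002 -0.0043] j [-0.55  0.39 -0.23  0.96  0.    1.17]
```

View pics/c7.png

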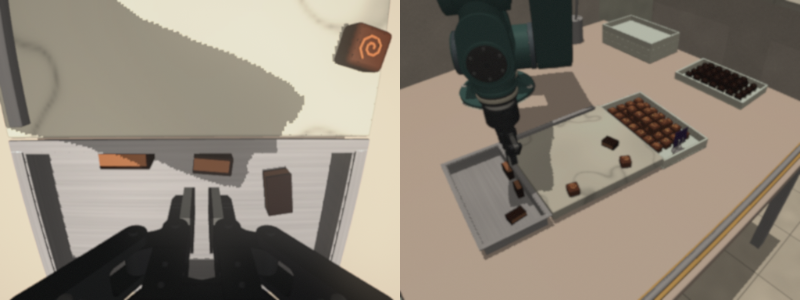

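Three off-cuts are in the pan: wrist view (125,160), (212,165) and (278,190). D is next, pushed straight.

Emit:
apply_moves(xyz=[[0.046,0.0033,0],[0.046,0.0033,0],[0.046,0.0033,0],[0.046,0.0033,0],[0.046,0.0033,0],[0.046,0.0033,0],[0.046,0.0033,0],[0,0,0.025],[0,0,0.025],[0,0,0]], rotation=[[0,0,0],[0,0,0],[0,0,0],[0,0,0],[0,0,0],[0,0,0],[0,0,0],[0,0,0],[0,0,0],[0,0,0]], jaw=[0.8,0.8,0.8,0.8,0.8,0.8,0.8,0.8,0.8,0.8])

```text
clock: 19.18
tool_pos: [579.6, 98.1, 49.9]
tool_rot: [-2.367, -2.062, 0.004]
force: [-0.2, 0.1, 0.2]
grip_width: 9.0
gripper_force: 0.0
```

Emit:
apply_moves(xyz=[[-0.008,0,0],[-0.008,0,0],[-0.008,0,0],[-0.008,0,0],[-0.008,0,0],[-0.008,0,0],[-0.008,0,0],[-0.008,0,0],[-0.008,0,0],[-0.008,0,0]], rotation=[[0,0,0],[0,0,0],[0,0,0],[0,0,0],[0,0,0],[0,0,0],[0,0,0],[0,0,0],[0,0,0],[0,0,0]], jaw=[0.8,0.8,0.8,0.8,0.8,0.8,0.8,0.8,0.8,0.8])

```text
clock: 20.42
tool_pos: [569.6, 18.3, 51.3]
tool_rot: [-2.371, -2.061, 0.0]
force: [0.0, 0.9, 0.2]
grip_width: 8.9
gripper_force: 0.2
```

Emit:
apply_moves(xyz=[[-0.008,0,0],[-0.008,0,0],[-0.008,0,0],[-0.008,0,0],[-0.008,0,0],[-0.008,0,0],[-0.008,0,0],[-0.008,0,0],[-0.008,0,0],[-0.008,0,0]], rotation=[[0,0,0],[0,0,0],[0,0,0],[0,0,0],[0,0,0],[0,0,0],[0,0,0],[0,0,0],[0,0,0],[0,0,0]], jaw=[0.8,0.8,0.8,0.8,0.8,0.8,0.8,0.8,0.8,0.8])

```text
clock: 21.68
tool_pos: [558.4, -61.0, 51.3]
tool_rot: [2.371, 2.061, -0.0]
force: [-0.3, -0.6, 0.2]
grip_width: 8.2
gripper_force: 0.1
```

```bash
python3 -c "
from h import *
go(36,-194,51)
snap('wrist','w8');snap('scene','s8')
a=np.hstack([cv2.imread('pics/w8.png'),cv2.imread('pics/s8.png')]);cv2.imwrite('pics/c8.png',cv2.resize(a,(800,300)))
"
```

```text
t 21.675 slab pos 34.0 -33.4 51.3 width 8.2 F [-0.3 -0.6  0.2]
tool delta mm [-160.6    2.1    0.3] rot [ 0.      0.     -0.0004] j [-0.25  0.44 -0.29  0.84 -0.    1.46]
```

View pics/c8.png

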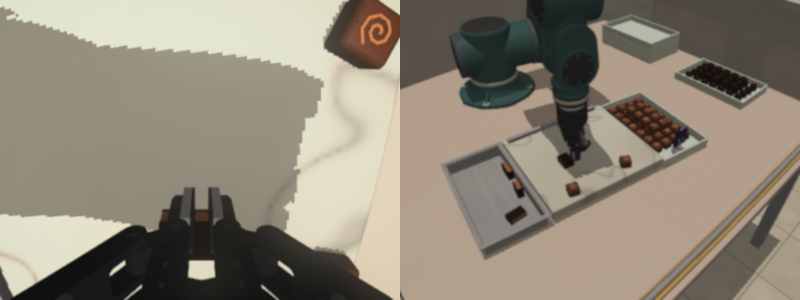

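D is square ahead of the fingers: scene view (566,160). 160 mm to go.

Emit:
apply_moves(xyz=[[-0.008,0,0],[-0.008,0,0],[-0.008,0,0],[-0.008,0,0],[-0.008,0,0],[-0.008,0,0],[-0.008,0,0],[-0.008,0,0],[-0.008,0,0],[-0.008,0,0]], rotation=[[0,0,0],[0,0,0],[0,0,0],[0,0,0],[0,0,0],[0,0,0],[0,0,0],[0,0,0],[0,0,0],[0,0,0]], jaw=[0.8,0.8,0.8,0.8,0.8,0.8,0.8,0.8,0.8,0.8])

```text
clock: 23.02
tool_pos: [547.3, -140.2, 51.3]
tool_rot: [2.371, 2.061, -0.0]
force: [-0.3, -0.3, 0.7]
grip_width: 8.8
gripper_force: 0.1
```

Emit:
apply_moves(xyz=[[-0.008,0,0],[-0.008,0,0],[-0.008,0,0],[-0.008,0,0],[-0.008,0,0],[-0.008,0,0],[-0.008,0,0],[-0.008,0,0],[-0.008,0,0],[-0.008,0,0]], rotation=[[0,0,0],[0,0,0],[0,0,0],[0,0,0],[0,0,0],[0,0,0],[0,0,0],[0,0,0],[0,0,0],[0,0,0]], jaw=[0.8,0.8,0.8,0.8,0.8,0.8,0.8,0.8,0.8,0.8])

```text
clock: 24.28
tool_pos: [536.1, -219.4, 51.3]
tool_rot: [2.371, 2.061, -0.0]
force: [0.8, -0.1, -0.0]
grip_width: 8.6
gripper_force: 0.0
```

Emit:
apply_moves(xyz=[[0,0,0],[0,0,-0.025],[0,0,-0.03],[0,0,-0.03],[0,0,-0.03],[0,0,0],[0,0,0]], rotation=[[0,0,0],[0,0,0],[0,0,0],[0,0,0],[0,0,0],[0,0,0],[0,0,0]], jaw=[0.8,0.8,0.8,0.8,0.8,0.8,0.8])

```text
clock: 25.15
tool_pos: [536.0, -218.6, 165.7]
tool_rot: [-2.371, -2.06, 0.0]
force: [-0.8, -0.5, -0.4]
grip_width: 8.8
gripper_force: 0.0
```

```bash
python3 -c "
from h import *
go(36,-194,51)
snap('wrist','w9');snap('scene','s9')
a=np.hstack([cv2.imread('pics/w9.png'),cv2.imread('pics/s9.png')]);cv2.imwrite('pics/c9.png',cv2.resize(a,(800,300)))
"
```

```text
t 25.15 slab pos 33.7 -192.6 165.7 width 8.8 F [-0.8 -0.5 -0.4]
tool delta mm [ -1.5   2.3 114.7] rot [-0.0005 -0.0003 -0.0002] j [-0.53  0.38 -0.05  1.14  0.    1.18]
```

View pics/c9.png

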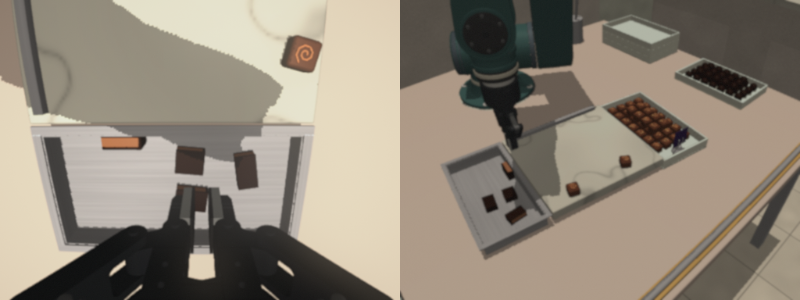

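All four off-cuts are in the pan, at scene (508,170), (509,194), (490,203) and (516,214). The pralines, bar and card haven't moved, so I'll hand the job in.

```bash
python3 -c "
from h import *
print(manip.job_done())"
```

```text
the job is handed in; nothing more can be done
None
```

I swept all four off-cuts into the steel pan and handed the job in at about 25 s; the last images show the pralines, bar and price card undisturbed, but the hand-in returned no verdict.

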